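# Lever open the hatch of a practice cable vault

## Task

The steel hatch of the practice cable vault is locked by a sliding bolt with a red knob. With a fingertip, push the red knob all the way back, away from the hatch, then press the orange pad at the long end of the lever fully down onto its rubber stop so that the hatch rises, and finish while still holding it down there. Only push and press: leave the lever lying in its cradle, do not touch the hatch with the robot, and leave the loose things around it where they are.

Things in the scene. Friction and masses are not known exactly. Their poses are not given: they have to be found in the camera images.
- vault: Fixed plywood board 320 x 530 x 18 mm carrying a grey concrete box (the vault: x -100..100, y 45..215 mm, rim 103 mm above the bench). Origin on the bench under the board. Its frame: z up, y along the lever from the long end towards the hatch, x square to it. The bolt's plinth spans x -87..-53, y -59..39 mm, top at 113 mm, with steel guides up to 127.5 mm.
- hatch: Heavy steel plate 196 x 165 x 10 mm (2.2 to 3.4 kg) lying on the vault's rim, top 113 mm above the bench, with a yellow lip 50 mm wide sticking out towards the lever. Origin on its hinge line, at the vault's far (+y) side, level with the plate's underside; closed, its axes are those of the vault; it opens by tilting its free (-y) edge up, about 0.27 rad when the lever meets its stop.
- lever: Loose dark steel bar 24 x 8 mm, 290 mm long, along the vault's y. Origin: centre of its cross pin, which rests in a slotted grey cradle. The short end (80 mm) lies under the hatch's yellow lip; the long end (195 mm, to the vault's -y) stands up 0.33 rad at rest. Pressing it down raises the hatch and takes about 3 to 6 N at the pad; let go, it swings up again.
- cradle (a point): Point fixed to the vault where the centre of the lever's pin belongs (x 45, y -51 mm, 115 mm above the bench).
- lever_pad (a point): Centre of the top of the orange pad, 50 mm (across) x 64 mm (along the lever), at the lever's long end. Moves with the lever on an arc about the pin: about 190 mm above the bench at rest, 60 mm when the lever (tilted 0.35 rad down) meets its stop, a sprung black rubber buffer (2 N/mm, gives up to 15 mm) 130 mm from the pin.
- bolt_knob (a point): Centre of the top of the bolt's red knob, 168.5 mm above the bench. The knob is 20 mm across and 26 mm tall on a stem 10 mm thick; from its underside to the plinth's top are about 30 mm. Moves with the bolt.
- bolt (a joint): Slide of the bolt in m: near 0 = its flat tongue lies over the hatch's edge and locks it; 0.036 = fully back. It grows as the knob is pushed along the vault's -y (away from the hatch). Stiff by about 2 N and stays where it is left.
- tape: Loose roll of black tape, 68 mm across, 19 mm tall, lying on the board. Origin at the centre of its underside. To be left alone.
- duct: Loose short blue duct sleeve, 50 mm across, 55 mm tall, standing on the board. Origin at the centre of its underside. To be left alone.
- jar: Loose amber jar, 48 mm across, 55 mm tall, standing on the board. Origin at the centre of its underside. To be left alone.
- pliers: Loose pliers with blue handles, about 170 mm long, 16 mm thick, lying on the bench beyond the lever's long end. Origin about mid-length on the bench. To be left alone.

How it is judged:
By the outcome, as a careful person would: the job done as asked, in the order asked, and still so for the second after the job is handed in, while the arm keeps its last pose, push and grip.
It also fails if it takes over 37 s, if anything falls off the work surface, if the arm or the gripper's body presses on something with over 40 N, if the wrist force passes 120 N, or if a joint passes its speed limit or range.

## Robot

A 7-joint arm with a two-finger parallel gripper is mounted at the origin on the work surface. World frame = base frame: x ahead of the robot, y to its left, z up, the work surface at z = 0. Lengths are in m, angles in rad, forces in N, time in s.
With the tool pointing down it reaches from about 0.425 to 0.875 m from the base axis. Payload 8.4 kg.
Tool frame: the origin (TCP) lies between the finger pads; the fingertips stand 8 mm ahead of it and the grasp point (between the pads) lies 11 mm behind it; z points along the fingers, y is the direction in which the jaws open and shut (so a half turn about z gives the same grasp; the last joint's range is limited). The gripper opens to 85 mm and grips with 20 to 120 N. Pads are 22 mm wide; open, the fingers measure 114 mm over their backs; the gripper's body (76 mm by 85 mm) begins 54 mm behind the grasp point. The pads swing forward as they close: fully open they stand 13 mm farther back than shut.
Start: joints at [-1.279, 0.333, 0.04, 1.465, -0.013, 1.343, -0.059], TCP at [0.248, 0.601, 0.239] pointing down, gripper open.
Joint ranges: [-2.58, 2.58], [-0.38, 2.09], [-1.3, 1.39], [0.25, 2.4], [-1.5, 4.64], [0.08, 2.09], [-2.65, 2.65]. Speed limits (rad/s): [2.22, 2.22, 2.79, 2.79, 3.14, 3.14, 3.14].

## Interface

Orientations are given as a unit quaternion [x, y, z, w].
In Python, from workcell import arm, vision gives the robot as it stands. Calls block until the motion is done:
- arm.move_pose(position, orientation): joint-space move of the TCP to a pose.
- arm.move_linear(position, rot=None, rate=0.15, contact_N=None): straight line of the TCP; rot=None keeps the orientation; rate is the mean speed in m/s. With contact_N (N) it stops when the force on the tool has changed by that much, and returns True; else False.
- arm.movej(angles): joint-space move.
- arm.open_gripper() and arm.grab(): open the fingers fully, or close them until they stop; the grip force is fixed at half the most.
- arm.pause(seconds).
- arm.solve_ik(position, orientation): joint angles nearest the present ones, or None.
- vision.grab_frame(name): name is "side" or "top" or "wrist"; returns a dict with "color" (480x640x3 uint8, blue, green, red), "intrinsics" (3x3 intrinsics, pixels), "eye" and "orientation" of the camera in the world. Camera axes: x right, y down, z forward; pixel columns grow to the right and rows downward; lengths in m; the calibration is good to about 2 mm. A picture is of the moment at which its call begins. There is no depth.
A pose or a line that the arm cannot do raises arm.MotionError and nothing moves.
- arm.job_done(): hands the job in, once; it reports no verdict.
Readings, each from a call of its own:
- arm.read_time(): time.
- arm.read_joint_positions(): joint angles.
- arm.read_qd(): joint speeds.
- arm.read_joint_efforts(): joint torques, N m.
- arm.read_tcp_pos(): TCP position.
- arm.read_tool_rot(): TCP orientation.
- arm.read_ft_force(): force on the tool from outside, world axes, zero at the start.
- arm.read_moment(): the same for the moment, N m.
- arm.read_opening(): finger opening in m.
Only numpy, scipy, OpenCV 4.12 (cv2) and the standard library are available. Lean on these libraries where they do the work, as an engineer would, in place of code of your own. Each camera call takes 0.05 s, during which the arm holds its last target.

## Working session

There is one attempt and no reset: what is moved stays moved. The work goes in short steps, each a Python script; the robot and the scene stay as the last script left them, time stands still between calls to the robot, and variables do not carry over. Pictures are saved under pics/ and viewed, and the job is handed in when it is done.

```bash
ls; mkdir -p pics; python3 - <<'E'
from workcell import arm, vision
import cv2
for n in("side","top","wrist"):
    f=vision.grab_frame(n); cv2.imwrite(f"pics/{n}0.png",f["color"]); print(n,f["intrinsics"],f["eye"],f["orientation"])
print(arm.read_time(),arm.read_tcp_pos(),arm.read_tool_rot(),arm.read_opening())
E
```

```text
pics
side [[461.80664417   0.         327.13152715]
 [  0.         461.80664417 235.37206481]
 [  0.           0.           1.        ]] [ 0.32823101 -0.64973044  0.65526921] [ 0.88057606 -0.14836483  0.07353067 -0.44403482]
top [[522.09329969   0.         323.61248215]
 [  0.         522.09329969 244.30329074]
 [  0.           0.           1.        ]] [0.38500511 0.0290594  1.02312564] [ 0.71165767 -0.69554006  0.07212808 -0.06756426]
wrist [[418.72073516   0.         317.59516536]
 [  0.         418.72073516 238.37311686]
 [  0.           0.           1.        ]] [0.18004715 0.62885625 0.37231236] [0.82220863 0.55045991 0.07992064 0.12074578]
0.15 [0.2474808  0.60066675 0.23863301] [ 1.94136303e-01  9.80974369e-01 -6.13246799e-04 -8.24511180e-05] 0.0854360043655129
```

View pics/side0.png

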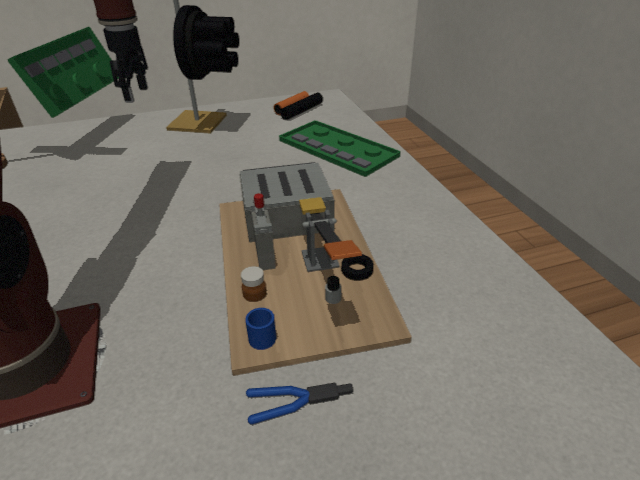

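View pics/top0.png

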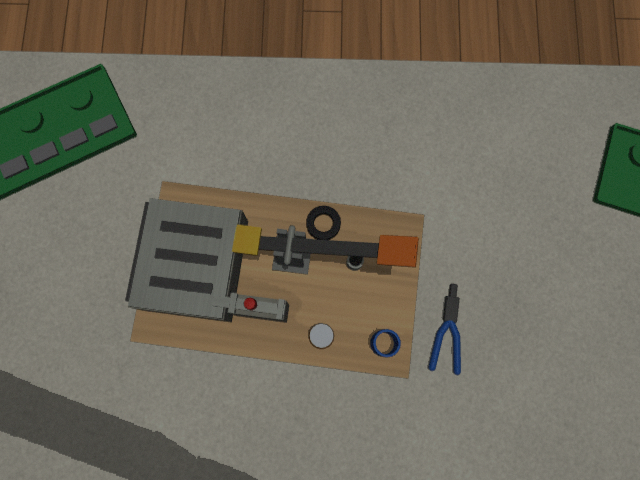

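The side view shows the knob at about (259,200), the pad at (343,250) and the loose items in front. In the top view the knob is at (250,303), the pad at (398,250), and the board's corners are near (163,183), (424,213), (409,377) and (132,341). Next I'll measure these.

```bash
cat > h.py <<'E'
import numpy as np, cv2
from scipy.spatial.transform import Rotation as R
from workcell import arm, vision
def ray(f,uv):
    K=f["intrinsics"]; d=np.linalg.inv(K)@[uv[0],uv[1],1.]
    d=R.from_quat(f["orientation"]).apply(d); return np.array(f["eye"]),d/np.linalg.norm(d)
def onz(f,uv,z):
    e,d=ray(f,uv); return e+d*(z-e[2])/d[2]
def tri(f1,u1,f2,u2):
    a,d=ray(f1,u1); b,e=ray(f2,u2)
    s=np.linalg.lstsq(np.c_[d,-e],b-a,rcond=None)[0]
    p=a+d*s[0];q=b+e*s[1]; return (p+q)/2,np.linalg.norm(p-q)
def proj(f,p):
    c=R.from_quat(f["orientation"]).inv().apply(np.array(p)-f["eye"]); c=f["intrinsics"]@c; return c[:2]/c[2]
def mask(f,lo,hi,roi):
    h=cv2.cvtColor(f["color"],cv2.COLOR_BGR2HSV); m=cv2.inRange(h,np.array(lo),np.array(hi))
    z=np.zeros_like(m); x0,y0,x1,y1=roi; z[y0:y1,x0:x1]=m[y0:y1,x0:x1]
    n,l,s,c=cv2.connectedComponentsWithStats(z); 
    i=1+np.argmax(s[1:,4]); return (l==i).astype(np.uint8),c[i],s[i]
E
python3 - <<'E'
from h import *
T=vision.grab_frame("top");S=vision.grab_frame("side")
for n,f,roi in(("top",T,(100,150,470,400)),("side",S,(200,150,420,380))):
    print(n)
    for k,lo,hi in(("red",(0,180,60),(4,255,255)),("orange",(6,190,80),(14,255,255)),("yellow",(18,150,80),(30,255,255)),("wood",(8,40,60),(22,150,255)),("blue",(105,120,40),(125,255,255))):
        try:
            m,c,s=mask(f,lo,hi,roi); cn=max(cv2.findContours(m,0,2)[0],key=cv2.contourArea)
            print(k,c.round(1),s,cv2.boxPoints(cv2.minAreaRect(cn)).round(1).tolist())
            if k=="wood":
                q=cv2.approxPolyDP(cv2.convexHull(cn),8,True)[:,0]; print(q.tolist())
                if n=="top": print([onz(f,p,.018).round(4).tolist() for p in q])
        except Exception as e: print(k,e)
    x=cv2.resize(f["color"][160:390,110:460] if n=="top" else f["color"][150:350,200:420],None,fx=2.2 if n=="top" else 2.8,fy=2.2 if n=="top" else 2.8,interpolation=2); cv2.imwrite(f"pics/{n}z.png",x)
E
```

```text
top
red [249.4 302.9] [244 298  12  11  96] [[244.0, 298.0], [255.0, 298.0], [255.0, 308.0], [244.0, 308.0]]
orange [397.4 250.2] [ 377  235   41   31 1045] [[376.79998779296875, 263.5], [378.6000061035156, 234.5], [417.5, 236.89999389648438], [415.70001220703125, 265.8999938964844]]
yellow [246.6 239.4] [232 225  29  30 694] [[231.8000030517578, 251.10000610351562], [236.5, 223.1999969482422], [261.29998779296875, 227.39999389648438], [256.6000061035156, 255.3000030517578]]
wood [303.3 289.9] [  130   181   294   198 26730] [[129.60000610351562, 342.20001220703125], [150.8000030517578, 178.60000610351562], [429.1000061035156, 214.60000610351562], [407.8999938964844, 378.29998779296875]]
[[162, 181], [423, 214], [408, 377], [130, 341]]
[[0.7084, 0.3519, 0.018], [0.6528, -0.1716, 0.018], [0.3372, -0.1386, 0.018], [0.3918, 0.386, 0.018]]
blue [446.7 346. ] [429 320  32  55 691] [[428.0, 368.6000061035156], [437.3999938964844, 317.79998779296875], [468.79998779296875, 323.70001220703125], [459.3999938964844, 374.3999938964844]]
side
red [258.3 200.2] [254 194   9  14  98] [[254.0, 194.0], [262.0, 194.0], [262.0, 207.0], [254.0, 207.0]]
orange [326.2 248.5] [326 247   2   4   4] [[325.3999938964844, 247.1999969482422], [326.0, 247.0], [327.0, 250.0], [326.3999938964844, 250.1999969482422]]
yellow [311.9 205.3] [300 198  25  16 310] [[299.5, 199.6999969482422], [323.1000061035156, 197.3000030517578], [324.5, 211.1999969482422], [300.8999938964844, 213.60000610351562]]
wood [304.7 298.5] [  219   189   193   187 17377] [[201.39999389648438, 206.39999389648438], [381.5, 173.60000610351562], [412.20001220703125, 342.79998779296875], [232.1999969482422, 375.5]]
[[339, 189], [410, 342], [233, 375], [219, 204]]
blue [260.5 327.9] [ 246  308   30   41 1016] [[244.39999389648438, 309.3999938964844], [272.1000061035156, 306.29998779296875], [276.6000061035156, 346.70001220703125], [248.89999389648438, 349.79998779296875]]
```

View pics/topz.png

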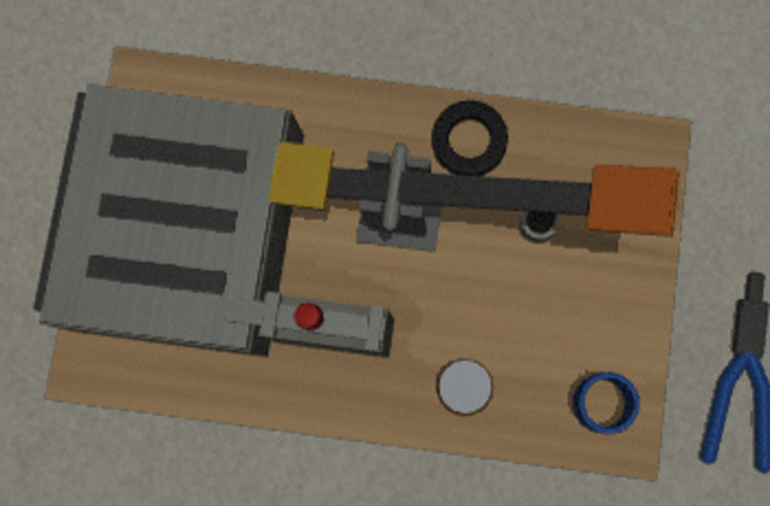

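View pics/sidez.png

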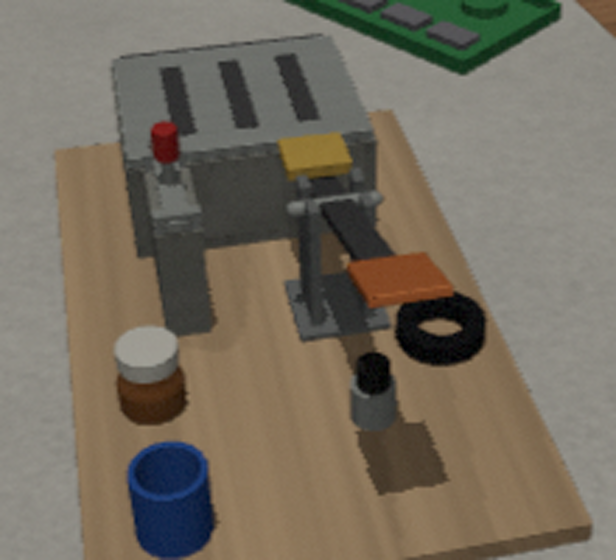

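```bash
cat >> h.py <<'E'
yaw=-0.105
ex=np.array([np.cos(yaw),np.sin(yaw),0]); ey=np.array([-np.sin(yaw),np.cos(yaw),0])
E
python3 - <<'E'
from h import *
T=vision.grab_frame("top");S=vision.grab_frame("side")
mr,cr,_=mask(T,(0,180,60),(4,255,255),(230,280,290,330)); ms,cs,s=mask(S,(0,180,60),(4,255,255),(240,180,280,220))
k,e=tri(T,cr,S,cs); print("knob tri",k,e,"top plane",onz(T,cr,.1685), onz(T,cr,.160))
h=cv2.cvtColor(S["color"],cv2.COLOR_BGR2HSV); print(h[250,343],h[247,338])
mo,co,_=mask(S,(3,150,60),(16,255,255),(310,235,380,270)); mt,ct,_=mask(T,(3,150,60),(16,255,255),(370,225,430,275))
print(co,ct); p,e=tri(T,ct,S,co); print("pad tri",p,e,"plane",onz(T,ct,.19))
my,cy,_=mask(T,(18,150,80),(30,255,255),(220,215,270,265)); L=onz(T,cy,.113); print("lip",L)
C=np.array([.5226,.107,0])
k=onz(T,cr,.165);P=onz(T,ct,.188)
for n,q in(("knob",k),("pad",P),("lip",L)): print(n,"rel board centre x,y",(q-C)@ex,(q-C)@ey)
d=P-L; print("lever yaw by lip-pad",np.arctan2(-(d[0]*-1),-d[1]))
# lever/pin estimates
for uv in [(163,183)]: pass
for n,p in(("vault front edge corners hatch top?",(247,211)),("",(232,320))): print(onz(T,p,.103))
E
```

```text
knob tri [0.45597108 0.1457354  0.15762896] 0.00198351861447702 top plane [0.45605563 0.14416497 0.1685    ] [0.45676229 0.1453098  0.16      ]
[ 11 177 131] [ 11 188 129]
[342.15738964 249.43953935] [397.41111111 250.31367521]
pad tri [ 0.54527151 -0.09511301  0.18627192] 0.0008739209673484233 plane [ 0.5449919  -0.09465801  0.19      ]
lip [0.57326325 0.16247523 0.113     ]
knob rel board centre x,y -0.06983306781539285 0.030485257710733304
pad rel board centre x,y 0.04381685864205577 -0.19845566700381634
lip rel board centre x,y 0.04457002641081538 0.06047958007804421
lever yaw by lip-pad -0.10790870267055147
[0.6279853  0.16578331 0.103     ]
[0.43113567 0.18191998 0.103     ]
```

```bash
cat >> h.py <<'E'
k0=np.array([.4562,.1446,.1685])
def quat(a): # tool down, tool y axis along a (unit xy)
    y=np.array(a);z=np.array([0,0,-1.]);x=np.cross(y,z);return R.from_matrix(np.c_[x,y,z]).as_quat()
E
python3 - <<'E'
from h import *
pre=k0+ey*.038; pre[2]=.25
for n,a in(("ex",ex),("-ex",-ex),("ey",ey),("-ey",-ey)):
    for nm,p in(("pre",pre),("end",np.r_[(k0-ey*.02)[:2],.155]),("pad",np.array([.544,-.10,.07]))):
        print(n,nm,(lambda s:None if s is None else np.round(s,2))(arm.solve_ik(p,quat(a))))
E
```

```text
ex pre [-0.96 -0.01  0.49  1.84  0.    1.31 -0.57]
ex end [-0.87  0.02  0.52  2.02 -0.01  1.11 -0.45]
ex pad [-0.66  0.42  0.93  1.92 -0.4   0.99  0.34]
-ex pre [-0.73  0.    0.26  1.83 -0.    1.31  2.57]
-ex end [ 0.69  0.15 -1.11  1.95  0.15  1.13  2.56]
-ex pad [-0.84  0.6   1.22  1.93 -0.64  1.08 -2.59]
ey pre [-0.79 -0.    0.32  1.83  0.    1.31  1.  ]
ey end [-0.78  0.02  0.43  2.01 -0.01  1.11  1.12]
ey pad [-0.58  0.38  0.82  1.92 -0.33  0.98  1.86]
-ey pre [-0.99 -0.01  0.53  1.84  0.01  1.31 -2.14]
-ey end [-0.92  0.02  0.57  2.02 -0.01  1.11 -2.02]
-ey pad [-0.68  0.43  0.95  1.92 -0.41  1.   -1.21]
```

```bash
python3 - <<'E'
from h import *
arm.grab(); print(arm.read_time(),arm.read_opening())
pre=k0+ey*.038; pre[2]=.25
arm.move_pose(pre,quat(ex)); print(arm.read_time(),arm.read_tcp_pos(),arm.read_ft_force())
pre[2]=.156
print(arm.move_linear(pre,rate=.1,contact_N=6),arm.read_time(),arm.read_tcp_pos(),arm.read_ft_force())
for n in("side","top","wrist"): cv2.imwrite(f"pics/{n}1.png",vision.grab_frame(n)["color"])
a=cv2.imread("pics/side1.png")[120:300,180:420];b=cv2.imread("pics/top1.png")[160:340,120:360]
cv2.imwrite("pics/c1.png",cv2.resize(np.vstack([a,b]),None,fx=1.66,fy=1.66))
E
```

```text
1.1167 -0.00011906906870048021
2.8333 [0.45988469 0.18390102 0.24992633] [-0.27634359 -0.39210884  0.98254686]
False 3.925 [0.4605537  0.18259447 0.15658873] [0.64088161 0.80202525 0.23065985]
```

View pics/c1.png

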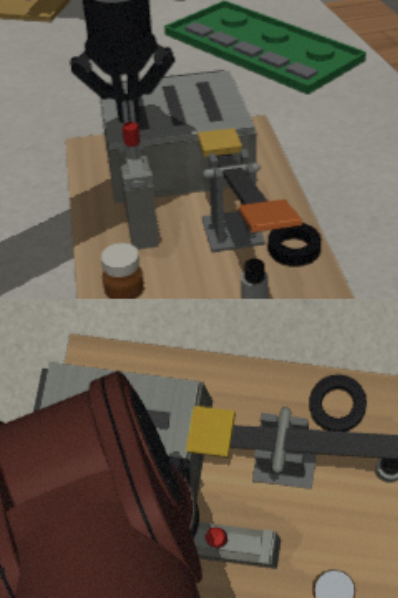

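The closed fingers are behind the knob on the hatch side, with the knob at crop (131,133) in the side view and (216,537) in the top view. Now I push.

```bash
python3 - <<'E'
from h import *
t=k0-ey*.035; t[2]=.156
r=arm.move_linear(t,rate=.035,contact_N=14)
p=arm.read_tcp_pos();f=arm.read_ft_force();print(r,arm.read_time(),p,f,"along ey",(p-k0)@ey)
for n in("side","top"): cv2.imwrite(f"pics/{n}2.png",vision.grab_frame(n)["color"])
a=cv2.imread("pics/side2.png")[120:300,180:420];b=cv2.imread("pics/top2.png")[160:340,120:360]
cv2.imwrite("pics/c2.png",cv2.resize(np.vstack([a,b]),None,fx=1.66,fy=1.66))
E
```

```text
True 5.4083 [0.45505204 0.13529183 0.15612133] [1.56643658 3.83963933 0.14612903] along ey -0.009377221167623444
```

View pics/c2.png

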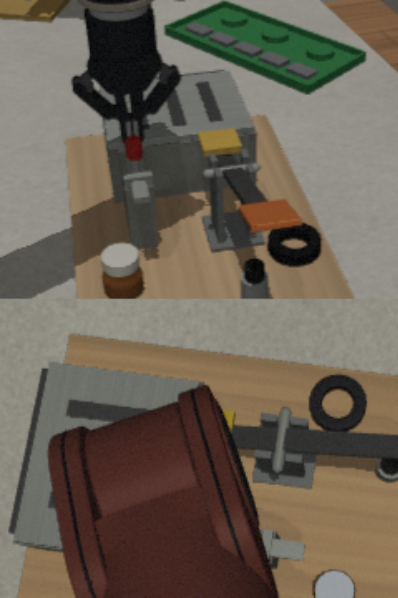

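```bash
python3 - <<'E'
from h import *
for i in range(2):
    t=k0-ey*(.030+.005*i); t[2]=.156
    r=arm.move_linear(t,rate=.03,contact_N=18)
    p=arm.read_tcp_pos();f=arm.read_ft_force();print(r,arm.read_time(),p,f,"along ey",(p-k0)@ey,f@ey)
    arm.pause(.2);f=arm.read_ft_force();p=arm.read_tcp_pos();print(f@ey,(p-k0)@ey)
# back off, up
b=arm.read_tcp_pos()+ey*.02
arm.move_linear(b,rate=.1); b[2]=.26; arm.move_linear(b,rate=.2)
P=np.array([.545,-.095,.26]); arm.move_pose(P,quat(ex)); print(arm.read_time())
T=vision.grab_frame("top");S=vision.grab_frame("side");cv2.imwrite("pics/top3.png",T["color"]);cv2.imwrite("pics/side3.png",S["color"])
mr,cr,_=mask(T,(0,180,60),(4,255,255),(230,280,300,330)); ms,cs,s=mask(S,(0,180,60),(4,255,255),(240,180,290,240))
k=onz(T,cr,.165);print("knob",tri(T,cr,S,cs),k,"travel",(k0-k)@ey, cr)
cv2.imwrite("pics/c3.png",cv2.resize(np.vstack([S["color"][120:300,180:420],T["color"][160:340,120:360]]),None,fx=1.66,fy=1.66))
E
```

```text
True 5.825 [0.45496084 0.13531856 0.1562407 ] [2.11005624 3.94879033 0.06862635] along ey -0.00936019835111776 4.148191635021675
2.3694468462035365 -0.009334238101472919
True 6.375 [0.45490663 0.13535724 0.15638757] [1.31969007 3.43795627 0.1630333 ] along ey -0.009327410367417271 3.557334918930508
3.5029396932368786 -0.009314448342192472
8.625
knob (array([0.45218711, 0.11378209, 0.1577057 ]), np.float64(0.0018433879036909538)) [0.45253133 0.11296768 0.165     ] travel 0.03184260597962413 [268.70786517 305.70786517]
```

View pics/c3.png

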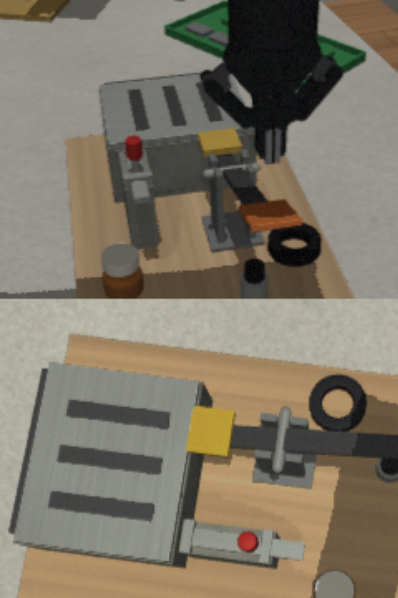

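Pushing three times stopped at the same place (y offset -9.3 mm). The knob moved about 32 mm, and in the top view, knob at crop (247,541), no tongue is left over the hatch. Next I press the pad, following its arc.

```bash
cat >> h.py <<'E'
pin=np.array([.5451,-.0949,0])+.1804*ey; pin[2]=.115
def tcp(th): # tcp over pad centre
    y=-.195*np.cos(th)+.0126*np.sin(th); z=.195*np.sin(th)+.0126*np.cos(th)
    p=pin+ey*y; p[2]+=z+.011*np.tan(abs(th))+.008; return p
E
python3 - <<'E'
from h import *
p=tcp(.33); p[2]+=.02; print(p,tcp(-.35))
arm.move_linear(p,rate=.1); print(arm.read_time(),arm.read_ft_force())
p=tcp(.31); print(arm.move_linear(p,rate=.04,contact_N=5),arm.read_tcp_pos()-p,arm.read_ft_force(),arm.read_time())
T=vision.grab_frame("top");S=vision.grab_frame("side")
cv2.imwrite("pics/c4.png",cv2.resize(np.vstack([S["color"][140:320,200:440],T["color"][160:340,200:440]]),None,fx=1.66,fy=1.66))
E
```

```text
[ 0.54510049 -0.09489534  0.2218763 ] [ 0.54435606 -0.1019591   0.07198634]
9.2583 [-0.35466716 -0.32697046  0.78033571]
False [ 0.00016431 -0.00023946  0.00039064] [-1.28163748 -0.113177    5.54871466] 10.0083
```

View pics/c4.png

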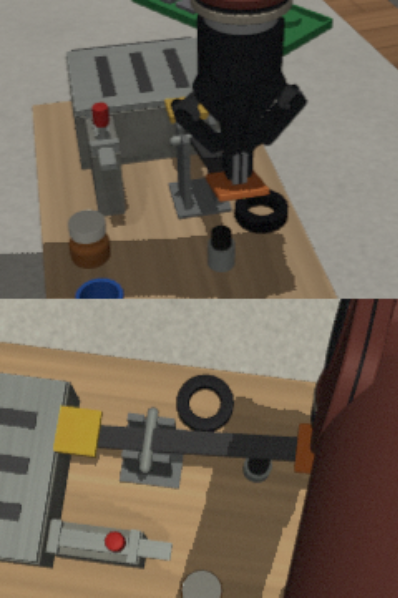

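The fingertips rest at the middle of the pad, crop (238,183) in the side view, with about 5 N. I'll follow the arc down.

```bash
python3 - <<'E'
from h import *
for th in (.2,.05,-.1,-.22,-.30,-.35):
    p=tcp(th); r=arm.move_linear(p,rate=.05,contact_N=15); f=arm.read_ft_force()
    print(th,r,((arm.read_tcp_pos()-p)*1e3).round(1),f.round(1),arm.read_time())
    if r: break
T=vision.grab_frame("top");S=vision.grab_frame("side")
cv2.imwrite("pics/c5.png",cv2.resize(np.vstack([S["color"][140:320,200:440],T["color"][160:340,200:440]]),None,fx=1.66,fy=1.66))
E
```

```text
0.2 False [ 0.3 -0.4  0.5] [ 0.2 -2.3  6.4] 10.7167
0.05 False [ 0.3 -0.4  0.6] [-0.2 -3.1  5.5] 11.4833
-0.1 False [ 0.3 -0.4  0.5] [ 0.1 -3.1  4.2] 12.2083
-0.22 False [ 0.  -0.1  0.2] [-0.4 -3.3  3.2] 12.8
-0.3 False [-0.   0.2  0. ] [ 0.  -3.   1.8] 13.2417
-0.35 False [ 0.2 -0.1  0.1] [ 1.3 -3.5  3.2] 13.575
```

View pics/c5.png

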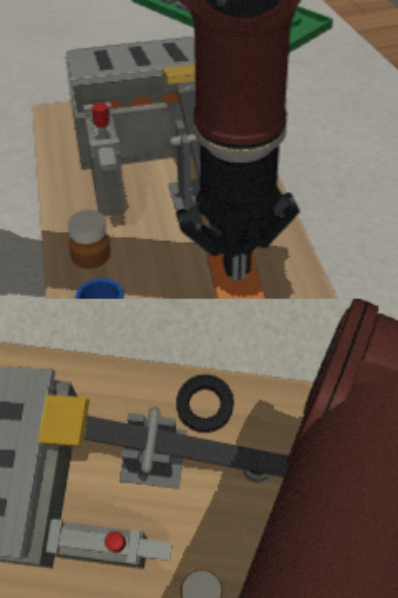

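The hatch is up. In the top view the bar now looks slanted, from crop (90,425) to (285,463). I'll check whether that is perspective or the lever has yawed.

```bash
python3 - <<'E'
from h import *
T=vision.grab_frame("top");S=vision.grab_frame("side")
cv2.imwrite("pics/top6.png",T["color"]);cv2.imwrite("pics/side6.png",S["color"])
def pt(th,l,x=0,h=.004): return pin+ex*x+ey*(-l*np.cos(th)+h*np.sin(th))+np.array([0,0,l*np.sin(th)+h*np.cos(th)])
for th in(.33,-.35):
    for l in(.08-.14,.03,.06,.09,.12): print(th,l,[proj(T,pt(th,l,x)).round(1).tolist() for x in(-.012,.012)])
I=T["color"].copy()
for x in(-.012,.012):
    for a,b in((.02,.125),): cv2.line(I,tuple(int(v) for v in proj(T,pt(-.35,a,x)).round()),tuple(int(v) for v in proj(T,pt(-.35,b,x)).round()),(0,255,0),1)
J=S["color"].copy()
x=np.hstack([cv2.resize(T["color"][200:310,220:420],None,fx=2,fy=4,interpolation=0)*0+cv2.resize(T["color"][200:310,220:420],None,fx=2,fy=4),cv2.resize(I[200:310,220:420],None,fx=2,fy=4)])
cv2.imwrite("pics/c6.png",x)
cv2.imwrite("pics/c7.png",cv2.resize(J[170:330,240:400],None,fx=3.5,fy=3.5))
print(arm.read_ft_force(),arm.read_tcp_pos(),arm.read_moment())
E
```

```text
0.33 -0.06000000000000001 [[257.7, 249.4], [259.7, 236.4]]
0.33 0.03 [[304.1, 252.4], [306.0, 239.0]]
0.33 0.06 [[320.3, 253.5], [322.1, 239.9]]
0.33 0.09 [[336.9, 254.5], [338.6, 240.9]]
0.33 0.12 [[353.8, 255.6], [355.4, 241.8]]
-0.35 -0.06000000000000001 [[256.8, 245.3], [258.9, 231.8]]
-0.35 0.03 [[305.8, 254.6], [307.6, 241.5]]
-0.35 0.06 [[321.5, 257.6], [323.2, 244.6]]
-0.35 0.09 [[336.9, 260.6], [338.5, 247.7]]
-0.35 0.12 [[351.9, 263.4], [353.5, 250.7]]
[ 1.277511   -4.27658735  3.14141672] [ 0.54455793 -0.10188662  0.07217921] [-0.89721646 -0.23540803 -0.02012682]
```

View pics/c6.png

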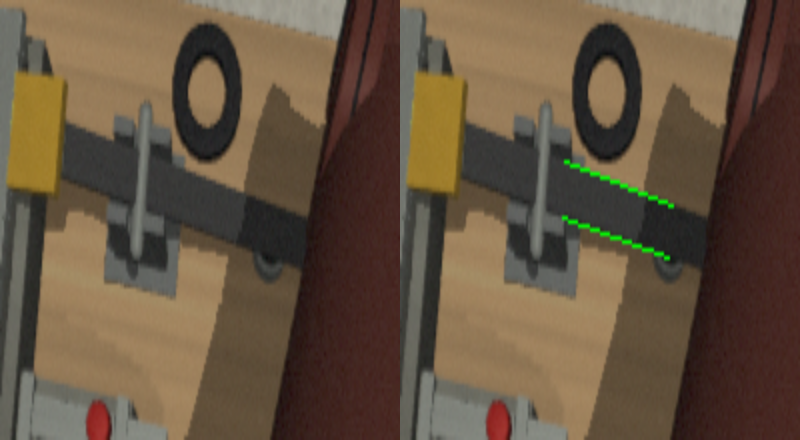

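View pics/c7.png

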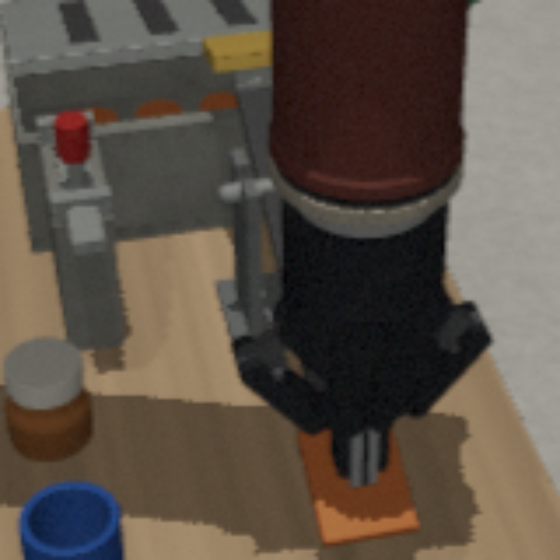

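The predicted edges for a straight lever match the bar within about 1–2 px, so the slant is perspective and the lever is seated. Now I press into the buffer.

```bash
python3 - <<'E'
from h import *
for i in range(8):
    p=tcp(-.36-.01*i); arm.move_linear(p,rate=.03); arm.pause(.15); f=np.mean([arm.read_ft_force() for _ in range(3)],0)
    print(i,((arm.read_tcp_pos()-p)*1e3).round(1),f.round(1),arm.read_time())
    if f[2]>11: break
T=vision.grab_frame("top");S=vision.grab_frame("side")
cv2.imwrite("pics/c8.png",cv2.resize(np.hstack([S["color"][160:340,220:420],T["color"][160:340,200:400]]),None,fx=2,fy=2))
E
```

```text
0 [ 0.3 -0.2  0.5] [-0.5 -5.6  7.1] 14.175
1 [ 0.5 -0.4  0.7] [-1.3 -3.8  9.5] 14.575
2 [ 0.6 -0.5  0.9] [-0.4 -5.6 10.8] 14.975
3 [ 0.7 -0.7  1.1] [-0.5 -5.6 12.9] 15.375
```

View pics/c8.png

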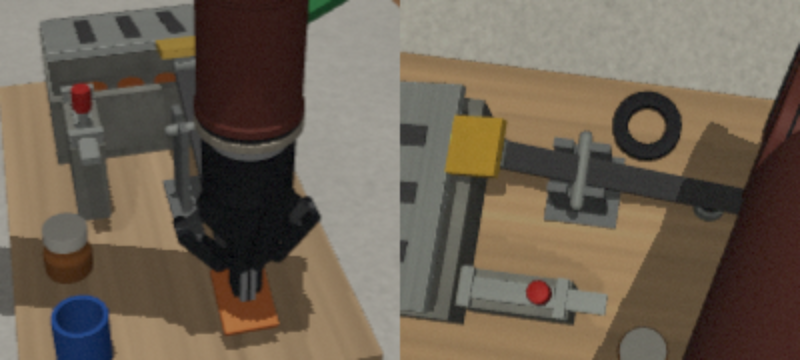

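```bash
python3 - <<'E'
from h import *
arm.pause(.4); print(arm.read_ft_force(),arm.read_tcp_pos(),arm.read_time()); arm.job_done()
E
```

```text
[-1.14732614 -5.79074029 14.14188531] [ 0.54536494 -0.10036493  0.06616285] 15.875
the job is handed in; nothing more can be done
```

The bolt is pushed back, the hatch is up, and I handed the job in at 15.9 s with the fingertip still holding the pad on its rubber stop.

- **Bolt:** I pushed the knob with the closed fingertips until it stopped. Two more pushes stopped at the same place. The cameras show about 32 mm of knob travel, not the full 36 mm. I take this to mean the bolt started a few mm back, because it was against a firm stop and the hatch then opened freely. I did not measure the slide directly.
- **Lever:** I followed the pad's arc down, then pressed on into the buffer. The upward force rose from about 3 N where the lever meets the stop to about 13–14 N at the end, which fits the buffer being compressed. The force also had a sideways part of about 6 N along y.
- **Last checks:** At the point where the lever meets its stop, the top view matched the bar drawn from the arc, within about 1–2 px, so the lever was still straight in its cradle. In the last pictures the hatch is raised, and the tape, jar and duct look unmoved. The pliers were outside those pictures, so I did not check them again.

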